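# Snap the cover onto the vial carrier

### The job

Swing the magnifier lamp aside, best to the side away from the loose cover, until there is at least a hand's width between its lens and the vial carrier, and leave it there. Then pick up the cover, set it squarely between the carrier's guides and press it down until both spring catches snap over it and it is fully home. Finish while still pressing the cover down firmly with the gripper: do not let go, and leave the other things on the bench where they are.

Things in the scene. Friction and masses are not known exactly. Their poses are not given: they have to be found in the camera images.
- carrier: the vial carrier: white plastic cradle fixed to the bench, block 150 (x) x 110 (y) x 40 mm with capped vials in its deck; origin underside centre, z up. Corner guides (slippery; they leave the cover 2.5 mm play each way along x, 5 mm along y) rise straight to 80 mm above the bench, then flare out up to 92 mm. It stays put
- carrier_seat (a point): centre of the carrier's seat, 50 mm above the bench: the cover's underside centre lies here when fully home on rigid ledges; axes as the carrier's. The cover's length goes along the carrier's x, either way round (0 or 180 degrees)
- catch_far (a joint): outward travel (0 to 0.009 m) of the sprung metal roller, 22 mm thick, axis 66 mm above the bench, at the middle of the carrier's +x end; it overhangs the cover's end by 4.5 mm and reads 0 when out. The cover first rests on both rollers, underside 25 mm above home; pressing takes about 8 to 20 N at the peak, then the rollers snap over the plate and the force drops suddenly
- catch_near (a joint): the same for the roller at the carrier's -x end. A cover let go between the guides stays there, resting on the rollers, and may then be pressed down on the top of its fin
- cover: the loose cover, plain grey plastic, about 120 g: a flat plate 110 (x) x 84 (y) x 6 mm, with one upright grip fin in the middle of its top, 60 mm long along x, 14 mm thick along y, its top 50 mm above the underside. It lies flat on the bench, to the left or the right of the carrier. Origin: centre of the plate's underside; z up
- cover_grip (a point): point on the cover's fin to grip, on its centre line, 36 mm above the plate's underside (14 mm below the fin's top); axes as the cover's. The fingers close along y
- lamp_arm (a joint): swing angle of the magnifier's arm about its vertical column, rad: 0 points straight to the front of the lamp's base (roughly towards the robot), positive swings the lens to the robot's right (-y), negative to its left (+y); -1.5 to 1.5. Stiff: stays wherever it is left; about 2 N at the handle moves it
- lens (a point): centre of the magnifier's round lens head, 126 mm outside diameter, 18 mm thick, 205 mm above the bench; it starts over the carrier, 270 mm from the hinge axis
- lamp_handle (a point): grip point on the upright round handle peg on the magnifier's arm, black, 18 mm diameter, 180 mm from the hinge axis, between column and lens. The point is 260 mm above the bench; the peg stands from the arm's top (211 mm) to 279 mm. The peg can turn in the fingers
- lamp_hinge (a point): the hinge axis of the magnifier's arm (vertical), at arm height, 205 mm above the bench, on top of its column beyond the carrier; the column's round foot is 116 mm across
- tube_rack: bystander: yellow rack of sample tubes, 150 x 70 mm, 91 mm high, on the side of the carrier where the cover is not; origin underside centre
- bottle: bystander: amber bottle, 54 mm diameter, 115 mm high; origin underside centre
- jar: bystander: clear specimen jar, 56 mm diameter, 65 mm high; origin underside centre
- dish: bystander: round covered dish, 92 mm diameter, 18 mm high; origin underside centre
- marker: bystander: marker pen lying flat, 132 mm long along its x, 14 mm thick; origin underside near its middle
- timer: bystander: small white timer lying flat, 60 x 60 x 20 mm; origin underside centre
Not all that is in view belongs to the job. Several things have the shape of the cover; the one meant has the colours described above.

How it is judged:
On the way, in this order (a step that is already met when the one before it is completed fails the run):
1. the magnifier's lens is swung well clear of the carrier (horizontal distance between lens and carrier_seat above 0.18 m), for 0.2 s.
2. the cover is snapped fully home under both catches (z of cover in the frame of carrier_seat between -0.004 and 0.003 m and horizontal distance between cover and carrier_seat below 0.008 m and angle between cover's own z axis and vertical below 0.05 rad), for 0.2 s.
At the end, for the whole second after the job is handed in: The lens is more than 180 mm (horizontally, centre to centre) from the carrier, the cover's underside is within 3 mm of its home height, within 8 mm of centre and level within 0.05 rad, and the gripper's fingers are on the cover and still press it onto the carrier with more than 5 N (all of step 2 and horizontal distance between lens and carrier_seat above 0.18 m and contact force between cover and carrier above 5 N and contact force between the fingers and cover above 3 N); the arm keeps its last pose, push and grip.
It fails at once if a bystander is pushed more than 30 mm from its place (distance of any of tube_rack, bottle, jar, dish, marker, timer from where it was at the start of the episode above 0.03 m).
It also fails if it takes over 58 s, if anything falls off the work surface, if the arm or the gripper's body presses on something with over 40 N, if the wrist force passes 120 N, or if a joint passes its speed limit or range.

### The arm

A 6-joint arm with a two-finger parallel gripper is mounted at the origin on the work surface. World frame = base frame: x ahead of the robot, y to its left, z up, the work surface at z = 0. Lengths are in m, angles in rad, forces in N, time in s.
With the tool pointing down it reaches from about 0.275 to 0.775 m from the base axis. Payload 14.6 kg.
Tool frame: the origin (TCP) lies midway between the tips of the shut fingers; the grasp point (between the pads) lies 19 mm behind it; z points along the fingers, y is the line along which they close (so a half turn about z gives the same grasp; the last joint's range is limited). The gripper opens to 85 mm and grips with 20 to 120 N. Pads are 22 mm wide; open, the fingers measure 114 mm over their backs; the gripper's body (76 mm by 85 mm) begins 54 mm behind the grasp point. The pads swing forward as they close: fully open they stand 13 mm farther back than shut.
Start: joints at [1.146, 0.263, -0.048, 1.259, 0, 1.415], TCP at [0.14, 0.506, 0.231] pointing down, gripper open.
Joint ranges: [-2.65, 2.65], [-0.89, 1.7], [-1.18, 1.37], [-2.13, 2.11], [-1.35, 1.29], [-3.14, 3.14]. Speed limits (rad/s): [1.89, 1.89, 2.57, 2.79, 3.14, 3.14].

### API

Orientations are given as a rotation vector (axis times angle).
In Python, from workcell import r, viewer gives the robot as it stands.
- The arm moves only by the tool move_arm, never from a script. Its argument "targets" is a list of rows, each an object of numbers: "x", "y", "z": the shift along the tool's x, y, z each as a share of 0.1 m, from -1 to 1; "rx", "ry", "rz": the turn, a rotation vector about the tool's x, y, z each as a share of 60 degrees, from -1 to 1. In form: [{"x": .., "y": .., "z": .., "rx": .., "ry": .., "rz": ..}, ...]. A call has 1 to 5 rows; each row shifts and turns the commanded pose from where the row before left it, along the tool's axes as they then stand; what a row does not reach is not made up. A row lasts 1/12 s, in which the tool goes at most 41.7 mm and 7.16 degrees, less where a joint would pass 70% of its speed; a pose out of reach is approached as far as the arm can. A call with a number of a shift or a turn outside -1 to 1 is refused whole. A call with a gripper value outside its range is refused whole. "claw" is the opening, from -1 (shut) to 1 (fully open), set as the call begins (left out, the last holds). The fingers move at their own pace and stop on an object; the grip force is fixed at half the most. Time passes only in rows, so rows that do not move let the fingers close. It gives the time, the measured TCP pose, the force, the opening and the grip force at its end, in the units of the state.
- r.observe(): the state, without advancing time (a new reading comes with each control period).
- viewer.snapshot(name): name is "scene" or "top" or "wrist"; returns a dict with "color" (400x640x3 uint8, red, green, blue), "camera_matrix" (3x3 intrinsics, pixels), "distortion" ([k1, k2, p1, p2, k3] as OpenCV has them; the pictures are not rectified), "xyz" and "attitude" of the camera in the world; the wrist camera has in their place "hand_eye" (4x4, takes a point from camera to tool coordinates, whose origin is the TCP and whose axes are the flange's). Camera axes: x right, y down, z forward; pixel columns grow to the right and rows downward; lengths in m; the calibration is good to about 2 mm. A picture is of the moment at which its call begins: read the wrist's pose just before it. There is no depth.
- r.sign_off(): hands the job in; it is judged then, once.
The state is a dict: "clock": time; "qpos": joint angles; "dq": joint speeds; "joint_efforts": joint torques, N m; "ee_pos": TCP position; "tcp_rot": TCP orientation; "wrist_force": force on the tool from outside, world axes, zero at the start; "torque": the same for the moment, N m; "finger_gap": finger opening in m; "grasp_force": force on a finger pad.
Only numpy, scipy, OpenCV 4.12 (cv2) and the standard library are available. Lean on these libraries where they do the work, as an engineer would, in place of code of your own. Each camera call takes 0.05 s, during which the arm holds its last target. There are 200 camera calls.

## Working session

There is one attempt and no reset: what is moved stays moved. The work goes in short steps, Python scripts to look and compute and a tool call to move; the robot and the scene stay as the last step left them, time stands still between calls to the robot, and variables do not carry over. Pictures are saved under pics/ and viewed, at most 10 in all, crops included, and the job is handed in when it is done.

Besides the shell and the picture viewer there is one more tool, called after "Emit:" as name(argument=value, ...) on one line, values as JSON. move_arm: Moves the arm, as the interface text tells. Its arguments: {"type":"object","properties":{"targets":{"type":"array","items":{"type":"object","properties":{"x":{"type":"number"},"y":{"type":"number"},"z":{"type":"number"},"rx":{"type":"number"},"ry":{"type":"number"},"rz":{"type":"number"}}}},"claw":{"type":"number"}},"required":["targets"]}

```bash
mkdir -p pics; ls
cat > h.py <<'E'
import numpy as np, cv2, json
from scipy.spatial.transform import Rotation as R
from workcell import r, viewer
def shot(n,f):
    s=r.observe(); p=viewer.snapshot(n)
    cv2.imwrite('pics/'+f+'.png',p['color'][:,:,::-1])
    d={k:np.asarray(v).tolist() for k,v in p.items() if k!='color'}
    d['ee']=np.asarray(s['ee_pos']).tolist(); d['rot']=np.asarray(s['tcp_rot']).tolist()
    json.dump(d,open('pics/'+f+'.json','w')); return d
def cam(f):
    d=json.load(open('pics/'+f+'.json'))
    K=np.array(d['camera_matrix']);D=np.array(d['distortion'])
    if 'hand_eye' in d:
        T=np.eye(4);T[:3,:3]=R.from_rotvec(d['rot']).as_matrix();T[:3,3]=d['ee'];T=T@np.array(d['hand_eye'])
        return K,D,T[:3,:3],T[:3,3]
    a=np.array(d['attitude'])
    M=a if a.shape==(3,3) else (R.from_rotvec(a).as_matrix() if a.size==3 else R.from_quat(a).as_matrix())
    return K,D,M,np.array(d['xyz'])
def ray(f,uv):
    K,D,M,c=cam(f); q=cv2.undistortPoints(np.array([[uv]],float),K,D)[0,0]
    v=M@np.array([q[0],q[1],1]); return c,v/np.linalg.norm(v)
def onz(f,uv,z):
    c,v=ray(f,uv); return c+v*(z-c[2])/v[2]
def tri(*fu):
    A=0;b=0
    for f,uv in fu:
        c,v=ray(f,uv);P=np.eye(3)-np.outer(v,v);A=A+P;b=b+P@c
    return np.linalg.solve(A,b)
def proj(f,p):
    K,D,M,c=cam(f); return cv2.projectPoints(np.atleast_2d(np.array(p,float)),cv2.Rodrigues(M.T)[0],-M.T@c,K,D)[0][:,0]
E
python3 - <<'E'
from h import *
for n in ('scene','top'):
    d=shot(n,n+'0'); print(n,d['xyz'],d['attitude'])
print(r.observe())
a=[cv2.imread(f'pics/{n}0.png') for n in('scene','top')]
E
```

```text
pics
scene [1.4363253056409293, 0.4003037559269628, 1.1007125394245014] [-1.297675628985814, -2.155606156804159, 0.9872411634746493]
top [0.155694547642017, -0.09288672546999474, 2.0736272350231237] [-2.112274762137728, 2.1370999996992492, -0.1794381868062981]
{'clock': 0.1, 'qpos': array([ 1.14571576e+00,  2.63485325e-01, -4.88772824e-02,  1.25938491e+00,
        1.15543177e-06,  1.41550251e+00]), 'dq': array([-8.66914001e-04,  1.66859701e-04,  2.19944465e-03, -5.57589570e-05,
        1.30701012e-03,  8.23051419e-06]), 'joint_efforts': array([ 2.77743071e-03, -6.38582110e+01,  3.85063362e+01,  1.00440040e-02,
       -2.16439253e-04,  1.08019117e-05]), 'ee_pos': array([0.13982647, 0.50578554, 0.23086647]), 'tcp_rot': array([-4.22459206e-01, -3.11278230e+00,  1.43101797e-03]), 'wrist_force': array([ 0.14508003, -0.42174441,  0.51368683]), 'torque': array([ 0.04032993,  0.01861757, -0.01489204]), 'grasp_force': 0.0, 'finger_gap': 0.08538420595169376}
```

View pics/scene0.png

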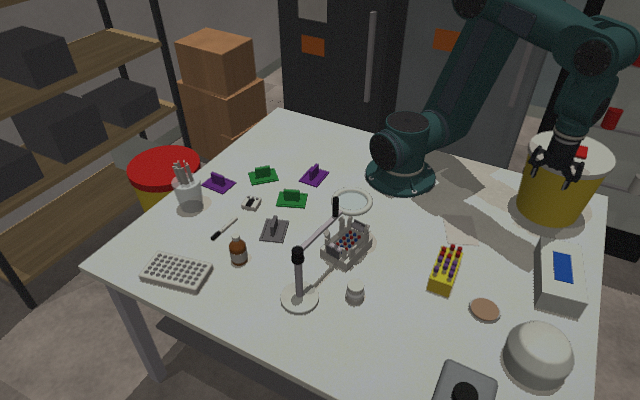

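View pics/top0.png

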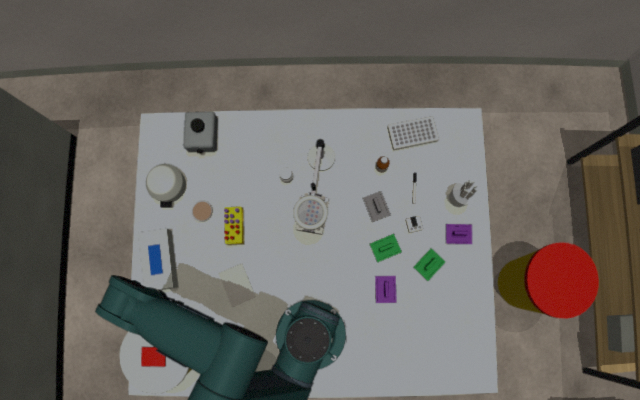

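The scene view shows the grey cover at (275,230), the lamp column at (298,270), the handle at (336,206), the lens at (352,202) and the carrier at (347,242). The top view has the cover at (376,206), the lens and carrier at (311,212), the handle at (313,187), the hinge at (320,145) and the rack at (233,225). I'll enlarge both to read pixels more closely.

Run:
```python
import cv2,numpy as np
a=cv2.imread('pics/scene0.png')[185:315,250:384];b=cv2.imread('pics/top0.png')[130:260,270:404]
z=lambda i:cv2.resize(i,None,fx=5.9,fy=5.9,interpolation=cv2.INTER_CUBIC)
f=lambda i:cv2.resize(i,(790,590) ,interpolation=cv2.INTER_CUBIC)
# scene crop: 5.5x of x250..390,y185..290 ; top crop
s=cv2.imread('pics/scene0.png')[185:293,250:394];cv2.imwrite('pics/s1.png',cv2.resize(s,None,fx=5.5,fy=5.5,interpolation=cv2.INTER_CUBIC))
t=cv2.imread('pics/top0.png')[135:243,265:409];cv2.imwrite('pics/t1.png',cv2.resize(t,None,fx=5.5,fy=5.5,interpolation=cv2.INTER_CUBIC))
```

```text
(no output)
```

View pics/s1.png

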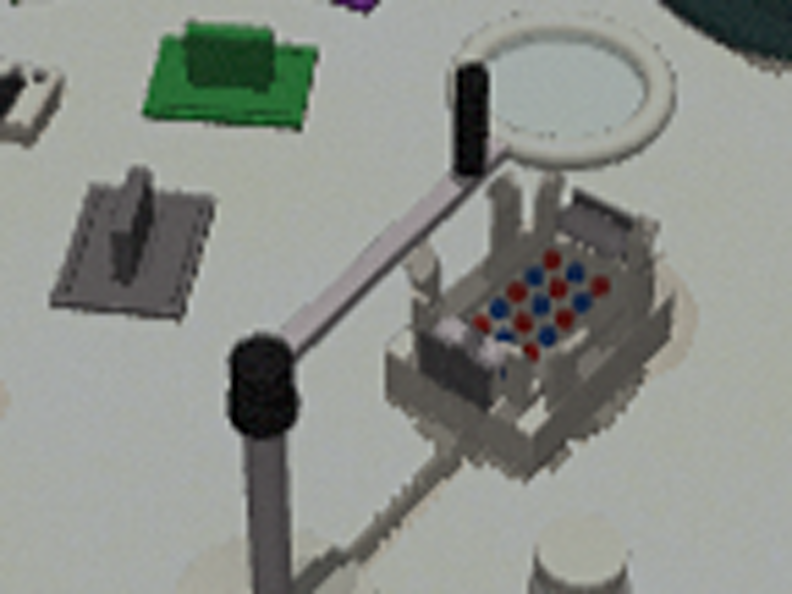

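View pics/t1.png

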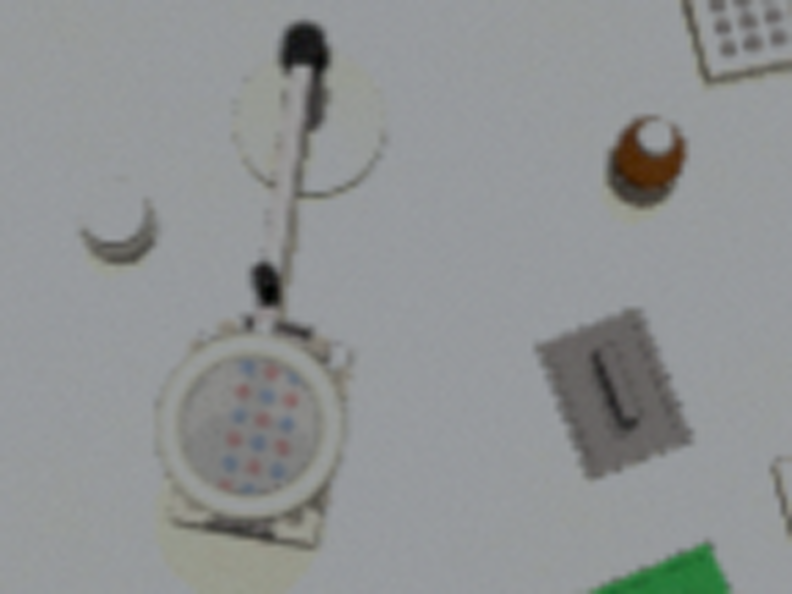

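Run:
```python
from h import *
np.set_printoptions(precision=4,suppress=True)
S=lambda x,y:('scene0',(x/5.5+250-.4,y/5.5+185-.4));T=lambda x,y:('top0',(x/5.5+265-.4,y/5.5+135-.4))
print('pegtop',tri(S(472,70),T(264,271)),'pegbot',tri(S(468,170),T(270,300)))
print('pegtop z.279',onz(*S(472,70),.279),onz(*T(264,271),.279))
print('lens',tri(S(563,90),T(252,424)),onz(*S(563,90),.205),onz(*T(252,424),.205))
print('hinge',tri(S(262,352),T(303,42)))
c=[tri(S(*a),T(*b)) for a,b in zip([(51,303),(181,316),(215,200),(92,185)],[(640,310),(536,347),(592,478),(692,440)])]
print(np.array(c),np.mean(c,0)); c=np.array(c)
for z in(0,.006):print('top only',np.mean([onz(*T(*b),z) for b in [(640,310),(536,347),(592,478),(692,440)]],0),'scene',np.mean([onz(*S(*b),z) for b in [(51,303),(181,316),(215,200),(92,185)]],0))
v=c[0]+c[1]-c[2]-c[3];print('yaw',np.degrees(np.arctan2(v[1],v[0])), [np.linalg.norm(c[i]-c[(i+1)%4]) for i in range(4)])
# carrier: base corners scene nearest
for a in [(386,395),(530,478),(672,340)]: print('carrier deck/base',onz(*S(*a),0),onz(*S(*a),.04))
for b in [(316,548),(170,522)]: print('top',onz(*T(*b),0),onz(*T(*b),.04))
```

```text
pegtop [ 0.5526 -0.0235  0.2813] pegbot [ 0.549  -0.0253  0.2071]
pegtop z.279 [ 0.5497 -0.0236  0.279 ] [ 0.5536 -0.0245  0.279 ]
lens [ 0.4628 -0.0107  0.2055] [ 0.4614 -0.0085  0.205 ] [ 0.4639 -0.013   0.205 ]
hinge [ 0.7283 -0.0493  0.2194]
[[ 0.5804 -0.2977  0.0033]
 [ 0.5528 -0.2185  0.0047]
 [ 0.4519 -0.2569  0.0038]
 [ 0.4796 -0.3334  0.0065]] [ 0.5162 -0.2766  0.0046]
top only [ 0.5176 -0.2782  0.    ] scene [ 0.5119 -0.2782  0.    ]
top only [ 0.5165 -0.2776  0.006 ] scene [ 0.5169 -0.2745  0.006 ]
yaw 20.151464142131946 [np.float64(0.08380218382635408), np.float64(0.10798923018924388), np.float64(0.08141257360695962), np.float64(0.10690484588370582)]
carrier deck/base [ 0.5473 -0.0761  0.    ] [ 0.5796 -0.0588  0.04  ]
carrier deck/base [0.5653 0.029  0.    ] [0.5969 0.0425 0.04  ]
carrier deck/base [0.4235 0.0587 0.    ] [0.4603 0.0711 0.04  ]
top [ 0.4032 -0.0516  0.    ] [ 0.3984 -0.0524  0.04  ]
top [0.424  0.0576 0.    ] [0.4189 0.0547 0.04  ]
```

Emit:
move_arm(targets=[{"z": -0.4}, {"z": -0.4}, {"z": -0.2, "x": -0.25, "y": -0.2}, {"x": -0.3, "y": -0.24}, {"x": -0.32, "y": -0.24}])

```text
invalid input
```

Emit:
move_arm(targets=[{"x": -0.32, "y": -0.24}, {"x": -0.32, "y": -0.24}, {"x": -0.32, "y": -0.24}, {"x": -0.32, "y": -0.24}, {"x": -0.32, "y": -0.24}])

```text
invalid input
```

Emit:
move_arm(targets=[{"x": -0.32, "y": -0.24}, {"x": -0.32, "y": -0.24}, {"x": -0.32, "y": -0.24}, {"x": -0.32, "y": -0.24}, {"x": -0.32, "y": -0.24, "rz": -0.06}])

```text
invalid input
```

Emit:
move_arm(targets=[{"x": 0, "y": 0, "z": -0.4, "rx": 0, "ry": 0, "rz": 0}, {"x": 0, "y": 0, "z": -0.4, "rx": 0, "ry": 0, "rz": 0}, {"x": -0.25, "y": -0.2, "z": -0.2, "rx": 0, "ry": 0, "rz": 0}, {"x": -0.3, "y": -0.24, "z": 0, "rx": 0, "ry": 0, "rz": 0}, {"x": -0.32, "y": -0.24, "z": 0, "rx": 0, "ry": 0, "rz": 0}])

```text
clock: 0.52
ee_pos: [0.206, 0.4168, 0.332]
tcp_rot: [0.419, 3.113, 0.002]
wrist_force: [0.5, 1.0, -0.0]
finger_gap: 0.0848
grasp_force: 0.0
```

Emit:
move_arm(targets=[{"x": -0.32, "y": -0.24, "z": 0, "rx": 0, "ry": 0, "rz": 0}, {"x": -0.32, "y": -0.24, "z": 0, "rx": 0, "ry": 0, "rz": 0}, {"x": -0.32, "y": -0.24, "z": 0, "rx": 0, "ry": 0, "rz": 0}, {"x": -0.32, "y": -0.24, "z": 0, "rx": 0, "ry": 0, "rz": 0}, {"x": -0.32, "y": -0.24, "z": 0, "rx": 0, "ry": 0, "rz": 0}])

```text
clock: 0.93
ee_pos: [0.3284, 0.2572, 0.3312]
tcp_rot: [-0.422, -3.113, 0.0]
wrist_force: [1.1, 0.3, -0.4]
finger_gap: 0.0855
grasp_force: 0.0
```

Emit:
move_arm(targets=[{"x": -0.32, "y": -0.24, "z": 0, "rx": 0, "ry": 0, "rz": 0}, {"x": -0.32, "y": -0.24, "z": 0, "rx": 0, "ry": 0, "rz": 0}, {"x": -0.32, "y": -0.24, "z": 0, "rx": 0, "ry": 0, "rz": 0}, {"x": -0.32, "y": -0.24, "z": 0, "rx": 0, "ry": 0, "rz": 0}, {"x": -0.32, "y": -0.24, "z": 0, "rx": 0, "ry": 0, "rz": 0}])

```text
clock: 1.35
ee_pos: [0.4508, 0.0987, 0.3312]
tcp_rot: [-0.423, -3.113, -0.0]
wrist_force: [0.1, 1.1, 0.2]
finger_gap: 0.0858
grasp_force: 0.0
```

Emit:
move_arm(targets=[{"x": -0.32, "y": -0.24, "z": 0, "rx": 0, "ry": 0, "rz": 0}, {"x": -0.32, "y": -0.24, "z": 0, "rx": 0, "ry": 0, "rz": 0}, {"x": 0, "y": 0, "z": 0, "rx": 0, "ry": 0, "rz": -0.11}, {"x": 0, "y": 0, "z": 0, "rx": 0, "ry": 0, "rz": 0}])

```text
clock: 1.68
ee_pos: [0.4997, 0.0358, 0.3304]
tcp_rot: [-0.239, -3.131, -0.0]
wrist_force: [-0.8, 0.8, -0.2]
finger_gap: 0.0852
grasp_force: 0.0
```

Emit:
move_arm(targets=[{"x": -0.3, "y": -0.26, "z": 0, "rx": 0, "ry": 0, "rz": 0}, {"x": -0.3, "y": -0.26, "z": 0, "rx": 0, "ry": 0, "rz": 0}, {"x": 0, "y": 0, "z": 0, "rx": 0, "ry": 0, "rz": 0}, {"x": 0, "y": 0, "z": 0.1, "rx": 0, "ry": 0, "rz": 0}])

```text
clock: 2.02
ee_pos: [0.5512, -0.0238, 0.3217]
tcp_rot: [0.249, 3.131, -0.0]
wrist_force: [0.9, -0.2, 1.2]
finger_gap: 0.0852
grasp_force: 0.0
```

Run:
```python
from h import *
np.set_printoptions(precision=4,suppress=True)
d=shot('wrist','w1');print(np.array(d['hand_eye']),d['ee'])
print(proj('w1',[[.5526,-.0235,.279],[.5526,-.0235,.211]]))
```

```text
[[-0.0001 -0.9574 -0.2889  0.0724]
 [ 1.     -0.0001 -0.0002 -0.0003]
 [ 0.0001 -0.2889  0.9574 -0.1432]
 [ 0.      0.      0.      1.    ]] [0.5511664232627281, -0.02377366723141423, 0.32169852095234286]
[[326.1367 224.9913]
 [325.8577 198.3716]]
```

View pics/w1.png

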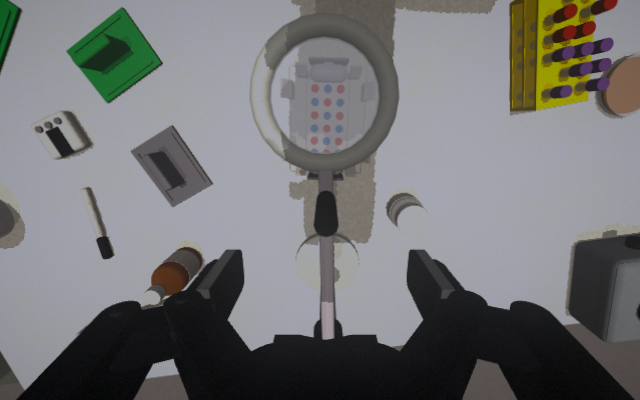

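The wrist view shows the peg top at (326,228), where the prediction was (326,225). The two-view position holds, so I'll descend and cage the peg.

Emit:
move_arm(targets=[{"x": 0, "y": 0, "z": 0.4, "rx": 0, "ry": 0, "rz": 0}, {"x": 0, "y": 0, "z": 0.4, "rx": 0, "ry": 0, "rz": 0}, {"x": 0, "y": 0, "z": 0, "rx": 0, "ry": 0, "rz": 0}])

```text
clock: 2.32
ee_pos: [0.5454, -0.0214, 0.2345]
tcp_rot: [-0.244, -3.12, -0.002]
wrist_force: [-1.1, 0.9, -1.1]
finger_gap: 0.0853
grasp_force: 0.0
```

Emit:
move_arm(targets=[{"x": 0, "y": 0, "z": 0, "rx": 0, "ry": 0, "rz": 0}, {"x": 0, "y": 0, "z": 0, "rx": 0, "ry": 0, "rz": 0}, {"x": 0, "y": 0, "z": 0, "rx": 0, "ry": 0, "rz": 0}, {"x": 0, "y": 0, "z": 0, "rx": 0, "ry": 0, "rz": 0}, {"x": 0, "y": 0, "z": 0, "rx": 0, "ry": 0, "rz": 0}], claw=-0.35)

```text
clock: 2.73
ee_pos: [0.5511, -0.0233, 0.2429]
tcp_rot: [0.243, 3.13, -0.0]
wrist_force: [-0.2, 0.0, -0.3]
finger_gap: 0.028
grasp_force: 0.0
```

Emit:
move_arm(targets=[{"x": -0.01, "y": 0.2, "z": 0, "rx": 0, "ry": 0, "rz": 0.107}, {"x": -0.01, "y": 0.2, "z": 0, "rx": 0, "ry": 0, "rz": 0.107}, {"x": -0.01, "y": 0.2, "z": 0, "rx": 0, "ry": 0, "rz": 0.107}, {"x": -0.01, "y": 0.2, "z": 0, "rx": 0, "ry": 0, "rz": 0.107}, {"x": -0.01, "y": 0.2, "z": 0, "rx": 0, "ry": 0, "rz": 0.107}])

```text
clock: 3.15
ee_pos: [0.5916, 0.0674, 0.2423]
tcp_rot: [1.107, 2.939, -0.0]
wrist_force: [-1.1, -4.0, 0.7]
finger_gap: 0.0275
grasp_force: 1.4
```

Emit:
move_arm(targets=[{"x": -0.01, "y": 0.2, "z": 0, "rx": 0, "ry": 0, "rz": 0.107}, {"x": -0.01, "y": 0.2, "z": 0, "rx": 0, "ry": 0, "rz": 0.107}, {"x": -0.01, "y": 0.2, "z": 0, "rx": 0, "ry": 0, "rz": 0.107}, {"x": -0.01, "y": 0.2, "z": 0, "rx": 0, "ry": 0, "rz": 0.107}, {"x": -0.01, "y": 0.2, "z": 0, "rx": 0, "ry": 0, "rz": 0.107}])

```text
clock: 3.57
ee_pos: [0.6744, 0.122, 0.242]
tcp_rot: [-1.876, -2.52, -0.0]
wrist_force: [-1.1, -1.9, 2.2]
finger_gap: 0.0275
grasp_force: 1.3
```

Emit:
move_arm(targets=[{"x": 0, "y": 0, "z": 0, "rx": 0, "ry": 0, "rz": 0}, {"x": 0, "y": -0.03, "z": 0, "rx": 0, "ry": 0, "rz": 0}, {"x": 0, "y": 0, "z": -0.4, "rx": 0, "ry": 0, "rz": 0}, {"x": 0, "y": 0, "z": -0.4, "rx": 0, "ry": 0, "rz": 0}, {"x": 0, "y": 0, "z": 0, "rx": 0, "ry": 0, "rz": 0}])

```text
clock: 3.98
ee_pos: [0.6714, 0.1196, 0.3302]
tcp_rot: [1.861, 2.52, 0.011]
wrist_force: [0.4, 0.2, 0.1]
finger_gap: 0.0277
grasp_force: 0.0
```

Run:
```python
from h import *
shot('wrist','w2');shot('scene','scene1');shot('top','top1');o=r.observe();print(o['qpos'])
b=lambda n,f:cv2.resize(cv2.imread(f'pics/{n}1.png')[f[1]:f[1]+150,f[0]:f[0]+200],None,fx=4,fy=4,interpolation=cv2.INTER_CUBIC)
cv2.imwrite('pics/s2.png',b('scene',(245,165)))
```

```text
[ 5.70904924e-02  5.74707698e-01  7.07518560e-01  1.70217563e+00
 -3.02039111e-05  1.33017021e+00]
```

View pics/s2.png

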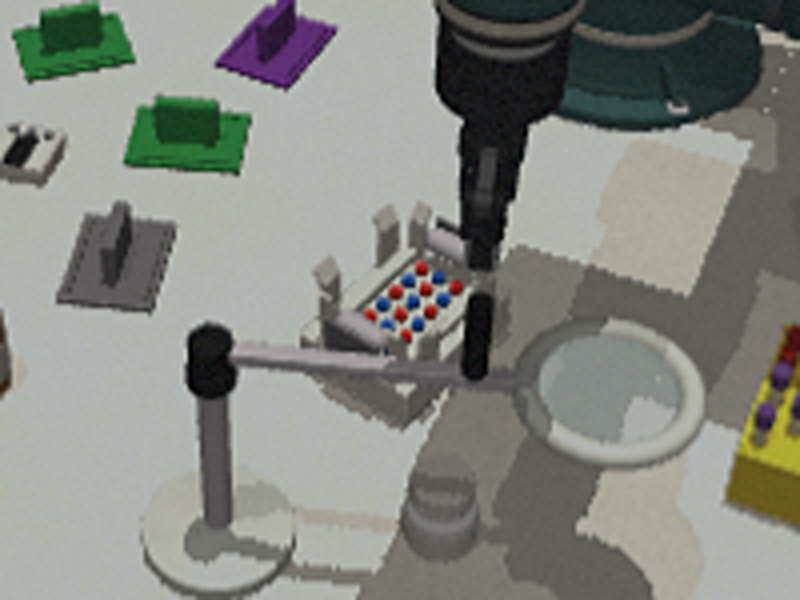

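The lamp arm has swung left: in this crop the peg is at (478,335) and the lens at (615,390), well away from the carrier at (400,330). Next I'll look at the carrier and cover with the wrist camera.

Emit:
move_arm(targets=[{"x": -0.1, "y": -0.36, "z": 0, "rx": 0, "ry": 0, "rz": 0}, {"x": -0.1, "y": -0.36, "z": 0, "rx": 0, "ry": 0, "rz": 0}, {"x": -0.1, "y": -0.36, "z": 0, "rx": 0, "ry": 0, "rz": 0}, {"x": -0.1, "y": -0.36, "z": 0.1, "rx": 0, "ry": 0, "rz": 0}, {"x": -0.1, "y": -0.36, "z": 0.1, "rx": 0, "ry": 0, "rz": 0}], claw=1)

```text
clock: 4.55
ee_pos: [0.5105, 0.0192, 0.2999]
tcp_rot: [-1.867, -2.526, 0.001]
wrist_force: [-0.0, -1.4, 0.7]
finger_gap: 0.0849
grasp_force: 0.0
```

Emit:
move_arm(targets=[{"x": -0.1, "y": -0.36, "z": 0.1, "rx": 0, "ry": 0, "rz": 0}, {"x": -0.1, "y": -0.36, "z": 0.1, "rx": 0, "ry": 0, "rz": 0}, {"x": 0, "y": 0, "z": 0, "rx": 0, "ry": 0, "rz": -0.117}, {"x": 0, "y": 0, "z": 0, "rx": 0, "ry": 0, "rz": -0.117}, {"x": 0, "y": 0, "z": 0, "rx": 0, "ry": 0, "rz": -0.117}])

```text
clock: 4.97
ee_pos: [0.4483, -0.0205, 0.2802]
tcp_rot: [-1.367, -2.827, 0.001]
wrist_force: [0.8, -1.1, -0.0]
finger_gap: 0.0853
grasp_force: 0.0
```

Emit:
move_arm(targets=[{"x": 0, "y": 0, "z": 0, "rx": 0, "ry": 0, "rz": -0.117}, {"x": 0, "y": 0, "z": 0, "rx": 0, "ry": 0, "rz": -0.117}, {"x": 0, "y": 0, "z": 0, "rx": 0, "ry": 0, "rz": -0.117}, {"x": 0, "y": 0, "z": 0, "rx": 0, "ry": 0, "rz": -0.117}, {"x": 0, "y": 0, "z": 0, "rx": 0, "ry": 0, "rz": -0.117}])

```text
clock: 5.38
ee_pos: [0.4488, -0.0201, 0.2801]
tcp_rot: [-0.449, -3.107, -0.0]
wrist_force: [-0.3, -0.3, 0.3]
finger_gap: 0.0853
grasp_force: 0.0
```

Emit:
move_arm(targets=[{"x": 0, "y": 0, "z": 0, "rx": 0, "ry": 0, "rz": -0.117}, {"x": 0, "y": 0, "z": 0, "rx": 0, "ry": 0, "rz": 0}, {"x": 0, "y": 0, "z": 0, "rx": 0, "ry": 0, "rz": 0}])

```text
clock: 5.63
ee_pos: [0.4493, -0.0202, 0.2805]
tcp_rot: [-0.275, -3.128, -0.0]
wrist_force: [0.0, 0.6, -0.6]
finger_gap: 0.0851
grasp_force: 0.0
```

Run:
```python
from h import *
d=shot('wrist','w3');print(d['ee'],d['rot'],r.observe()['dq'])
```

```text
[0.4493429536417419, -0.020160278310775378, 0.28049289974352365] [-0.27507390442038804, -3.1281466392000743, -0.0002147400471019915] [0.0006358  0.00410754 0.01194709 0.00374866 0.00150569 0.00204202]
```

Emit:
move_arm(targets=[{"x": 0, "y": -0.4, "z": 0.1, "rx": 0, "ry": 0, "rz": 0}, {"x": 0, "y": -0.4, "z": 0.1, "rx": 0, "ry": 0, "rz": 0}, {"x": 0, "y": -0.3, "z": 0.1, "rx": 0, "ry": 0, "rz": 0}, {"x": 0, "y": 0, "z": 0, "rx": 0, "ry": 0, "rz": 0}, {"x": 0, "y": 0, "z": 0, "rx": 0, "ry": 0, "rz": 0}])

```text
clock: 6.1
ee_pos: [0.4307, -0.1295, 0.2506]
tcp_rot: [-0.279, -3.128, -0.001]
wrist_force: [0.1, 0.0, 0.7]
finger_gap: 0.0853
grasp_force: 0.0
```

Run:
```python
from h import *
d=shot('wrist','w4');print(d['ee'],d['rot'],r.observe()['dq'])
a=cv2.imread('pics/w3.png');b=cv2.imread('pics/w4.png')
print(proj('w3',[[.485,-.009,.05],[.5165,-.277,.006]]),proj('w4',[[.485,-.009,.05],[.5165,-.277,.006]]))
```

```text
[0.43073316165429576, -0.1294621957142067, 0.25058960334228975] [-0.2790320127462133, -3.1278030926362796, -0.0009763453747006146] [ 0.03330985 -0.00650703  0.01302919  0.00625683  0.00147219 -0.00435063]
[[337.58643623 196.59699255]
 [176.45894285 235.42141771]] [[424.68583867 202.07644366]
 [239.55389702 243.1178639 ]]
```

Run:
```python
import cv2,numpy as np
a=cv2.imread('pics/w3.png')[130:280,110:420];b=cv2.imread('pics/w4.png')[130:280,180:490]
cv2.imwrite('pics/w34.png',cv2.resize(np.vstack([a,b]),None,fx=2,fy=2,interpolation=cv2.INTER_CUBIC))
```

```text
(no output)
```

View pics/w34.png

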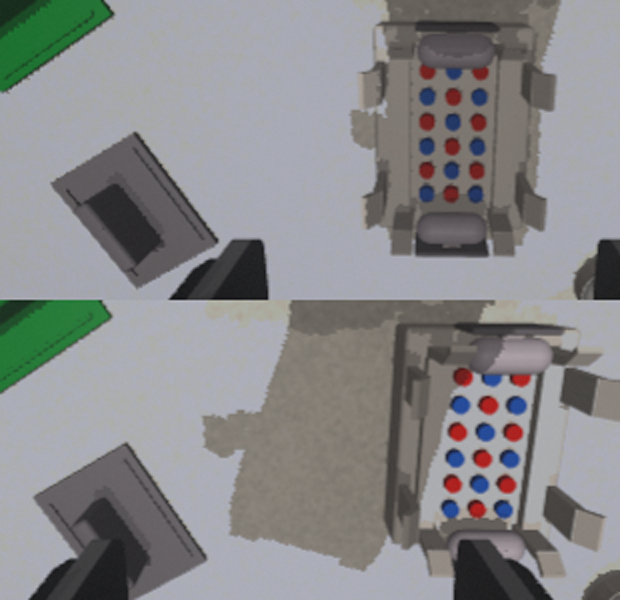

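Run:
```python
from h import *
np.set_printoptions(precision=4,suppress=True)
def caps(f,x0,x1):
    im=cv2.imread(f'pics/{f}.png'); hs=cv2.cvtColor(im,cv2.COLOR_BGR2HSV)
    m=((hs[...,1]>130)&(hs[...,2]>60)).astype(np.uint8); m[:,:x0]=0;m[:,x1:]=0;m[:130]=0;m[280:]=0
    n,_,st,c=cv2.connectedComponentsWithStats(m); c=c[1:][st[1:,4]>8]
    c=c[np.argsort(c[:,1])].reshape(-1,3,2); return np.array([q[np.argsort(q[:,0])] for q in c]).reshape(-1,2)
a=caps('w3',300,370);b=caps('w4',390,450);print(len(a),len(b))
P=np.array([tri(('w3',p),('w4',q)) for p,q in zip(a,b)]).reshape(6,3,3)
c=P.mean((0,1));v=(P[:3].mean((0,1))-P[3:].mean((0,1)));print('carrier',c,'yaw',np.degrees(np.arctan2(v[1],v[0])))
w=P[:,0].mean(0)-P[:,2].mean(0);print('yaw from y',np.degrees(np.arctan2(w[1],w[0]))-90)
A=lambda x,y:('w3',(x/2+110-.25,y/2+130-.25));B=lambda x,y:('w4',(x/2+180-.25,(y-300)/2+130-.25))
print('rollers',tri(A(456,50),B(512,356)),onz(*A(456,50),.07),onz(*A(450,228),.07))
ca=[(135,133),(217,240),(137,287),(52,184)];cb=[(126,444),(206,558),(130,600),(35,496)]
C=np.array([tri(A(*p),B(*q)) for p,q in zip(ca,cb)]);print(C,C.mean(0))
for f,l in((A,ca),(B,cb)):
    D=np.array([onz(*f(*p),.005) for p in l]);u=D[0]+D[3]-D[1]-D[2];s=D[0]+D[1]-D[2]-D[3]
    print('cover',D.mean(0))
    for i in range(4):
        e=D[i]-D[(i+1)%4];print(np.linalg.norm(e),np.degrees(np.arctan2(e[1],e[0])))
# fin top corners in w3
print('fin top',[onz(*A(*p),.05) for p in[(88,200),(118,183),(162,243),(133,268)]])
```

```text
18 18
carrier [ 0.4864 -0.0116  0.0459] yaw 169.3677898692832
yaw from y -191.10101525920598
rollers [ 0.425 -0.     0.074] [0.4252 0.0001 0.07  ] [ 0.5457 -0.0238  0.07  ]
[[ 0.4542 -0.256   0.0033]
 [ 0.5539 -0.2183  0.0052]
 [ 0.5655 -0.2739  0.0362]
 [ 0.4819 -0.3331  0.0054]] [ 0.5139 -0.2703  0.0125]
cover [ 0.5185 -0.276   0.005 ]
0.10635650689055204 -159.7428801015999
0.08478622980827584 111.09108608122936
0.1076870290659455 19.900456744700055
0.08410695980793269 -69.80717217879352
cover [ 0.5174 -0.2733  0.005 ]
0.10708969672315054 -159.7984211176396
0.0721922803862757 110.693878153957
0.10928767167426073 25.458572431175636
0.08221050036624047 -70.57762246141671
fin top [array([ 0.4877, -0.2779,  0.05  ]), array([ 0.479 , -0.2523,  0.05  ]), array([ 0.5299, -0.2361,  0.05  ]), array([ 0.5459, -0.2639,  0.05  ])]
```

In the w3 panel the carrier's caps run from (427,72) to (475,194), with the rollers at (456,50) and (450,228). The plate corners are (135,133), (217,240), (137,287) and (52,184). From these, the carrier is at (0.486, -0.0116) with yaw -11°, and the cover at (0.518, -0.276) with yaw 20°.

Emit:
move_arm(targets=[{"x": -0.224, "y": -0.257, "z": 0, "rx": 0, "ry": 0, "rz": 0}, {"x": -0.224, "y": -0.257, "z": 0, "rx": 0, "ry": 0, "rz": 0}, {"x": -0.224, "y": -0.257, "z": 0, "rx": 0, "ry": 0, "rz": 0}, {"x": -0.224, "y": -0.257, "z": 0, "rx": 0, "ry": 0, "rz": 0}, {"x": -0.224, "y": -0.257, "z": 0, "rx": 0, "ry": 0, "rz": 0}])

```text
clock: 6.57
ee_pos: [0.5211, -0.2744, 0.2516]
tcp_rot: [0.27, 3.129, -0.0]
wrist_force: [0.1, -1.0, 0.9]
finger_gap: 0.0854
grasp_force: 0.0
```

Emit:
move_arm(targets=[{"x": 0, "y": 0, "z": 0, "rx": 0, "ry": 0, "rz": -0.101}, {"x": 0, "y": 0, "z": 0, "rx": 0, "ry": 0, "rz": -0.101}, {"x": 0, "y": 0, "z": 0, "rx": 0, "ry": 0, "rz": -0.101}, {"x": 0, "y": 0, "z": 0, "rx": 0, "ry": 0, "rz": -0.101}, {"x": 0, "y": 0, "z": 0, "rx": 0, "ry": 0, "rz": -0.101}])

```text
clock: 6.98
ee_pos: [0.5205, -0.273, 0.2516]
tcp_rot: [-0.565, 3.09, -0.0]
wrist_force: [0.7, 0.7, 0.6]
finger_gap: 0.0855
grasp_force: 0.0
```

Emit:
move_arm(targets=[{"x": 0, "y": 0, "z": 0.3, "rx": 0, "ry": 0, "rz": 0}, {"x": 0, "y": 0, "z": 0.3, "rx": 0, "ry": 0, "rz": 0}, {"x": 0, "y": 0, "z": 0.3, "rx": 0, "ry": 0, "rz": 0}, {"x": 0, "y": 0, "z": 0, "rx": 0, "ry": 0, "rz": 0}, {"x": 0, "y": 0, "z": 0, "rx": 0, "ry": 0, "rz": 0}])

```text
clock: 7.4
ee_pos: [0.5198, -0.273, 0.1613]
tcp_rot: [0.557, -3.09, -0.002]
wrist_force: [0.6, 0.5, 1.6]
finger_gap: 0.0852
grasp_force: 0.0
```

Run:
```python
from h import *
d=shot('wrist','w5');print(d['ee'],d['rot'])
ph=np.radians(20.2);c=np.array([.518,-.276,0]);X=np.array([np.cos(ph),np.sin(ph),0]);Y=np.array([-X[1],X[0],0])
im=cv2.imread('pics/w5.png')
def poly(a,b,z,col):
    q=proj('w5',[c+a*s*X+b*t*Y+[0,0,z] for s,t in((1,1),(1,-1),(-1,-1),(-1,1))]);cv2.polylines(im,[np.round(q*16).astype(int)],True,col,1,cv2.LINE_AA,4);print(q)
poly(.055,.042,.006,(0,0,255));poly(.03,.007,.05,(0,255,0))
cv2.imwrite('pics/w5o.png',cv2.resize(im[120:400,120:500],None,fx=2,fy=2))
```

```text
[0.5198382948322527, -0.273008806040034, 0.16133691033266181] [0.557387902226546, -3.0904641811197844, -0.0023908967934420794]
[[359.8209174  230.51735886]
 [287.02346373 230.28078913]
 [283.31258114 132.13272303]
 [364.07243316 132.47463125]]
[[330.49910094 224.14954688]
 [316.17118019 224.10208879]
 [315.84881264 162.85443552]
 [331.14705384 162.91451387]]
```

View pics/w5o.png

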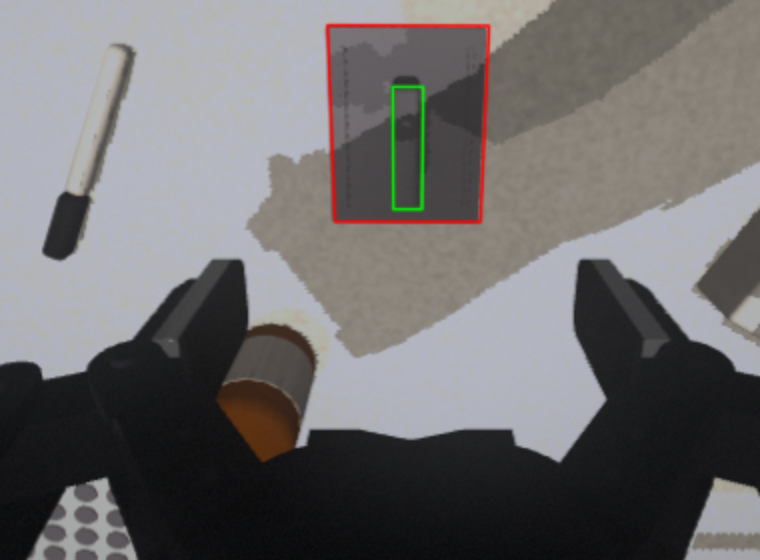

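The overlay fits the cover: plate outline, and fin top at (408,147). The fingers straddle the fin and the bottle is clear. Descending to grip.

Emit:
move_arm(targets=[{"x": 0.027, "y": -0.022, "z": 0.35, "rx": 0, "ry": 0, "rz": 0}, {"x": 0, "y": 0, "z": 0.35, "rx": 0, "ry": 0, "rz": 0}, {"x": 0, "y": 0, "z": 0.35, "rx": 0, "ry": 0, "rz": 0}, {"x": 0, "y": 0, "z": 0.2, "rx": 0, "ry": 0, "rz": 0}, {"x": 0, "y": 0, "z": 0, "rx": 0, "ry": 0, "rz": 0}])

```text
clock: 7.87
ee_pos: [0.5176, -0.2767, 0.0346]
tcp_rot: [0.556, -3.09, -0.003]
wrist_force: [-0.1, 0.7, 0.3]
finger_gap: 0.0855
grasp_force: 0.0
```

Emit:
move_arm(targets=[{"x": 0, "y": 0, "z": 0.1, "rx": 0, "ry": 0, "rz": 0}, {"x": 0, "y": 0, "z": 0.11, "rx": 0, "ry": 0, "rz": 0}, {"x": 0, "y": 0, "z": 0, "rx": 0, "ry": 0, "rz": 0}, {"x": 0, "y": 0, "z": 0, "rx": 0, "ry": 0, "rz": 0}])

```text
clock: 8.2
ee_pos: [0.5191, -0.278, 0.0169]
tcp_rot: [-0.557, 3.09, -0.002]
wrist_force: [0.4, -0.2, 0.6]
finger_gap: 0.0855
grasp_force: 0.0
```

Emit:
move_arm(targets=[{"x": 0, "y": 0, "z": 0, "rx": 0, "ry": 0, "rz": 0}, {"x": 0, "y": 0, "z": 0, "rx": 0, "ry": 0, "rz": 0}, {"x": 0, "y": 0, "z": 0, "rx": 0, "ry": 0, "rz": 0}, {"x": 0, "y": 0, "z": 0, "rx": 0, "ry": 0, "rz": 0}, {"x": 0, "y": 0, "z": 0, "rx": 0, "ry": 0, "rz": 0}], claw=-1)

```text
clock: 8.62
ee_pos: [0.5182, -0.2776, 0.0156]
tcp_rot: [-0.557, 3.092, -0.0]
wrist_force: [-0.4, 0.8, -0.1]
finger_gap: 0.0257
grasp_force: 0.0
```

Emit:
move_arm(targets=[{"x": 0, "y": 0, "z": 0, "rx": 0, "ry": 0, "rz": 0}, {"x": 0, "y": 0, "z": 0, "rx": 0, "ry": 0, "rz": 0}, {"x": 0, "y": 0, "z": 0, "rx": 0, "ry": 0, "rz": 0}])

```text
clock: 8.87
ee_pos: [0.5182, -0.2775, 0.0155]
tcp_rot: [-0.557, 3.092, -0.0]
wrist_force: [-0.6, -0.4, 5.5]
finger_gap: 0.0133
grasp_force: 59.2
```

Emit:
move_arm(targets=[{"x": 0, "y": 0, "z": -0.15, "rx": 0, "ry": 0, "rz": 0}, {"x": 0, "y": 0, "z": -0.35, "rx": 0, "ry": 0, "rz": 0}, {"x": 0, "y": 0, "z": -0.4, "rx": 0, "ry": 0, "rz": 0}, {"x": 0, "y": 0, "z": -0.4, "rx": 0, "ry": 0, "rz": 0}, {"x": 0, "y": 0, "z": -0.4, "rx": 0, "ry": 0, "rz": 0}])

```text
clock: 9.28
ee_pos: [0.5176, -0.2771, 0.187]
tcp_rot: [0.557, -3.091, -0.001]
wrist_force: [1.6, 0.0, -1.6]
finger_gap: 0.0132
grasp_force: 58.6
```

Emit:
move_arm(targets=[{"x": -0.05, "y": 0.2, "z": -0.1, "rx": 0, "ry": 0, "rz": 0}, {"x": -0.09, "y": 0.37, "z": 0, "rx": 0, "ry": 0, "rz": 0}, {"x": -0.09, "y": 0.37, "z": 0, "rx": 0, "ry": 0, "rz": 0}, {"x": -0.09, "y": 0.37, "z": 0, "rx": 0, "ry": 0, "rz": 0}, {"x": -0.09, "y": 0.37, "z": 0, "rx": 0, "ry": 0, "rz": 0}])

```text
clock: 9.7
ee_pos: [0.4972, -0.1042, 0.1951]
tcp_rot: [0.556, -3.092, -0.0]
wrist_force: [1.8, 0.9, -1.2]
finger_gap: 0.0133
grasp_force: 58.8
```

Emit:
move_arm(targets=[{"x": -0.09, "y": 0.37, "z": 0, "rx": 0, "ry": 0, "rz": 0}, {"x": -0.09, "y": 0.37, "z": 0, "rx": 0, "ry": 0, "rz": 0}, {"x": -0.04, "y": 0.18, "z": 0, "rx": 0, "ry": 0, "rz": 0}, {"x": 0, "y": 0, "z": 0, "rx": 0, "ry": 0, "rz": 0.105}, {"x": 0, "y": 0, "z": 0, "rx": 0, "ry": 0, "rz": 0.105}])

```text
clock: 10.12
ee_pos: [0.486, -0.0104, 0.1952]
tcp_rot: [0.211, -3.134, -0.0]
wrist_force: [-0.5, -0.2, -1.6]
finger_gap: 0.0132
grasp_force: 58.9
```

Emit:
move_arm(targets=[{"x": 0, "y": 0, "z": 0, "rx": 0, "ry": 0, "rz": 0.105}, {"x": 0, "y": 0, "z": 0, "rx": 0, "ry": 0, "rz": 0.105}, {"x": 0, "y": 0, "z": 0, "rx": 0, "ry": 0, "rz": 0.105}, {"x": 0, "y": 0, "z": 0, "rx": 0, "ry": 0, "rz": 0}, {"x": 0, "y": 0, "z": 0, "rx": 0, "ry": 0, "rz": 0}])

```text
clock: 10.53
ee_pos: [0.4863, -0.0118, 0.1951]
tcp_rot: [-0.298, -3.127, -0.0]
wrist_force: [0.4, -0.4, -2.0]
finger_gap: 0.0134
grasp_force: 58.9
```

Run:
```python
from h import *
np.set_printoptions(precision=4,suppress=True)
d=shot('wrist','w6');print(d['ee'],d['rot'])
M=R.from_rotvec(d['rot']).as_matrix();print(M)
# overlay: cover as held (plate top z) and carrier base deck outline at z=.04
im=cv2.imread('pics/w6.png')
def poly(c,yaw,a,b,z,col):
    X=np.array([np.cos(yaw),np.sin(yaw),0]);Y=np.array([-X[1],X[0],0])
    q=proj('w6',[np.array([c[0],c[1],z])+a*s*X+b*t*Y for s,t in((1,1),(1,-1),(-1,-1),(-1,1))]);cv2.polylines(im,[np.round(q*16).astype(int)],True,col,1,cv2.LINE_AA,4)
yt=np.arctan2(M[1,0],M[0,0])
poly(d['ee'],yt,.055,.042,d['ee'][2]-.0095,(0,0,255))
poly(d['ee'],yt,.03,.007,d['ee'][2]+.0345,(0,255,0))
poly((.486,-.0116),np.radians(-11),.075,.055,.04,(255,0,0))
cv2.imwrite('pics/w6o.png',cv2.resize(im[0:300,130:530],None,fx=2,fy=2))
```

```text
[0.4863037401761768, -0.011814487323559336, 0.19513089835895134] [-0.2979359951989892, -3.1270656458819657, -1.77274680563437e-05]
[[-0.982   0.1888 -0.0004]
 [ 0.1888  0.982   0.    ]
 [ 0.0004 -0.     -1.    ]]
```

View pics/w6o.png

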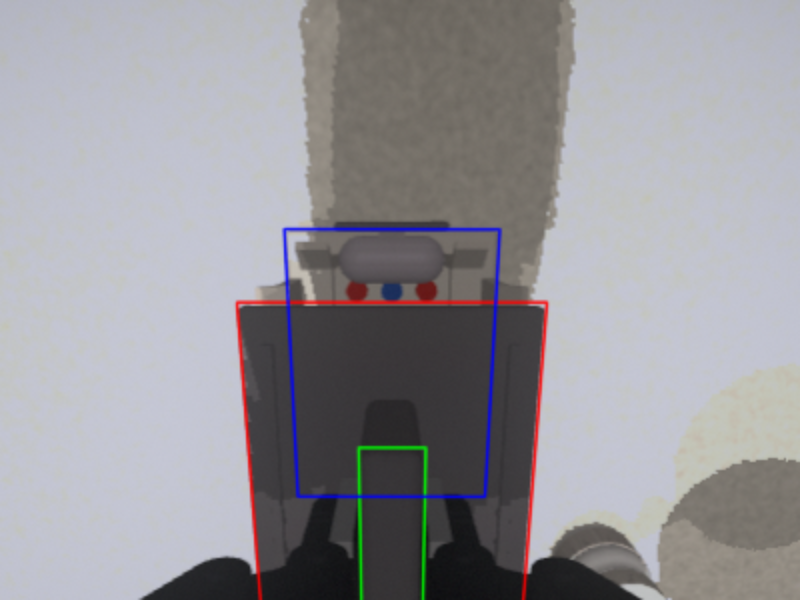

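The held cover matches its predicted outline to about 1 mm: its leading edge is at y≈305 in the crop. The near roller at (392,260) is centred, so I'll lower it.

Emit:
move_arm(targets=[{"x": 0, "y": 0, "z": 0.3, "rx": 0, "ry": 0, "rz": 0}, {"x": 0, "y": 0, "z": 0.3, "rx": 0, "ry": 0, "rz": 0}, {"x": 0, "y": 0, "z": 0.25, "rx": 0, "ry": 0, "rz": 0}, {"x": 0, "y": 0, "z": 0, "rx": 0, "ry": 0, "rz": 0}])

```text
clock: 10.92
ee_pos: [0.484, -0.0114, 0.1066]
tcp_rot: [-0.298, -3.121, -0.001]
wrist_force: [-1.2, 0.3, -2.8]
finger_gap: 0.0132
grasp_force: 58.8
```

Emit:
move_arm(targets=[{"x": 0, "y": 0, "z": 0.05, "rx": 0, "ry": 0, "rz": 0}, {"x": 0, "y": 0, "z": 0.05, "rx": 0, "ry": 0, "rz": 0}, {"x": 0, "y": 0, "z": 0.04, "rx": 0, "ry": 0, "rz": 0}, {"x": 0, "y": 0, "z": 0, "rx": 0, "ry": 0, "rz": 0}])

```text
clock: 11.25
ee_pos: [0.4867, -0.0119, 0.0965]
tcp_rot: [0.302, 3.126, -0.0]
wrist_force: [-0.4, -0.2, -1.4]
finger_gap: 0.0133
grasp_force: 58.8
```

Emit:
move_arm(targets=[{"x": 0, "y": 0, "z": 0.04, "rx": 0, "ry": 0, "rz": 0}, {"x": 0, "y": 0, "z": 0.04, "rx": 0, "ry": 0, "rz": 0}, {"x": 0, "y": 0, "z": 0, "rx": 0, "ry": 0, "rz": 0}])

```text
clock: 11.5
ee_pos: [0.486, -0.0117, 0.0882]
tcp_rot: [-0.303, -3.126, -0.0]
wrist_force: [-3.4, 0.5, 4.7]
finger_gap: 0.0131
grasp_force: 59.9
```

Emit:
move_arm(targets=[{"x": 0, "y": 0, "z": 0.04, "rx": 0, "ry": 0, "rz": 0}, {"x": 0, "y": 0, "z": 0.04, "rx": 0, "ry": 0, "rz": 0}, {"x": 0, "y": 0, "z": 0, "rx": 0, "ry": 0, "rz": 0}])

```text
clock: 11.75
ee_pos: [0.4857, -0.0116, 0.0799]
tcp_rot: [-0.303, -3.126, -0.0]
wrist_force: [-2.3, 0.8, -5.6]
finger_gap: 0.0132
grasp_force: 58.5
```

Emit:
move_arm(targets=[{"x": 0, "y": 0, "z": 0.05, "rx": 0, "ry": 0, "rz": 0}, {"x": 0, "y": 0, "z": 0.05, "rx": 0, "ry": 0, "rz": 0}, {"x": 0, "y": 0, "z": 0, "rx": 0, "ry": 0, "rz": 0}])

```text
clock: 12.0
ee_pos: [0.4855, -0.0117, 0.0689]
tcp_rot: [-0.303, -3.125, -0.0]
wrist_force: [-0.6, 0.2, -15.0]
finger_gap: 0.0134
grasp_force: 58.4
```

Emit:
move_arm(targets=[{"x": 0, "y": 0, "z": 0.04, "rx": 0, "ry": 0, "rz": 0}, {"x": 0, "y": 0, "z": 0.03, "rx": 0, "ry": 0, "rz": 0}, {"x": 0, "y": 0, "z": 0, "rx": 0, "ry": 0, "rz": 0}])

```text
clock: 12.25
ee_pos: [0.4875, -0.012, 0.0653]
tcp_rot: [0.303, 3.123, -0.001]
wrist_force: [-12.3, 2.7, 37.7]
finger_gap: 0.0131
grasp_force: 66.6
```

Emit:
move_arm(targets=[{"x": 0, "y": 0, "z": 0, "rx": 0, "ry": 0, "rz": 0}, {"x": 0, "y": 0, "z": 0, "rx": 0, "ry": 0, "rz": 0}, {"x": 0, "y": 0, "z": 0, "rx": 0, "ry": 0, "rz": 0}, {"x": 0, "y": 0, "z": 0, "rx": 0, "ry": 0, "rz": 0}])

```text
clock: 12.58
ee_pos: [0.4875, -0.012, 0.0653]
tcp_rot: [0.303, 3.123, -0.001]
wrist_force: [-11.5, 2.5, 35.7]
finger_gap: 0.013
grasp_force: 66.5
```

Run:
```python
from h import *
shot('scene','scene3');shot('wrist','w7')
im=cv2.imread('pics/scene3.png')[165:295,300:430];w=cv2.imread('pics/w7.png')[0:300,150:490]
cv2.imwrite('pics/fin.png',np.hstack([cv2.resize(im,(400,400),interpolation=cv2.INTER_CUBIC),cv2.resize(w,(400,400*300//340)).copy() if 0 else cv2.resize(w,(400,400))]))
o=r.observe();print(o['ee_pos'],o['tcp_rot'],o['wrist_force'],o['torque'])
```

```text
[ 0.48753871 -0.01199773  0.06527398] [ 3.02781048e-01  3.12345045e+00 -6.09493354e-04] [-10.77834411   2.39547878  36.58333678] [ 0.38071316  2.22746796 -0.00279388]
```

View pics/fin.png

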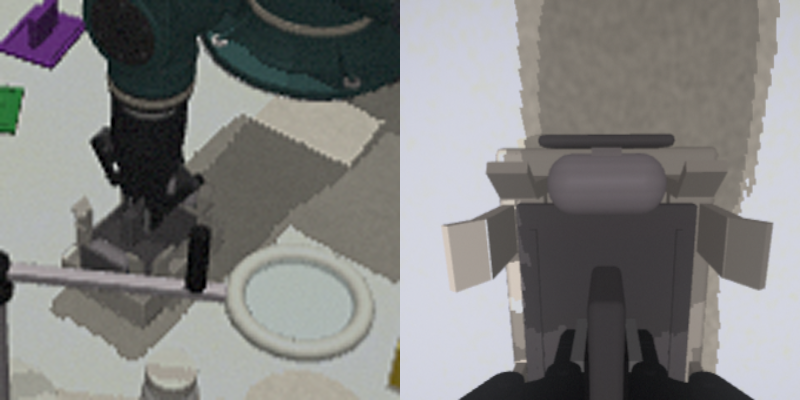

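The right panel shows the near roller lying over the plate's end at (605,185), with the cover square between the guides. The left panel shows the lens at (300,300), clear of the carrier. The TCP sits at the expected home height and is pressing with a steady 36 N or so, so I'll hand in.

```bash
python3 -c "
from workcell import r
print(r.sign_off())"
```

```text
the job is handed in; nothing more can be done
None
```

I swung the lamp aside to the left, set the cover in the carrier and pressed it down to home height, and handed in with the gripper still gripping and pressing at about 36 N; the hand-in returned no verdict, and the last picture showed only the near catch over the cover, the far one being judged from height and force.

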